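# Tidy the laundry counter: caps, pegs and brush to their trays

## Robot

A 6-joint arm with a two-finger parallel gripper is mounted at the origin on the work surface. World frame = base frame: x ahead of the robot, y to its left, z up, the work surface at z = 0. Lengths are in mm, angles in rad, forces in N, time in s.
With the tool pointing down it reaches from about 400 to 925 mm from the base axis. Payload 12.5 kg.
Tool frame: the origin (TCP) lies midway between the tips of the shut fingers; the grasp point (between the pads) lies 19 mm behind it (env.pinch_z is the z of the grasp point in the tool frame, in mm); z points along the fingers, y is the line along which they close (so a half turn about z gives the same grasp; the last joint's range is limited). The gripper opens to 95 mm and grips with 3 to 60 N. Pads are 20 mm wide; open, the fingers measure 119 mm over their backs; the gripper's body (75 mm by 180 mm) begins 59 mm behind the grasp point.
Start: joints at [1.21, 0.491, 1.559, -0, 1.092, -0.106], TCP at [157.514, 604.844, 214.661] pointing down, gripper open.
Joint ranges: [-3.1, 3.1], [-0.84, 2.19], [0.05, 2.79], [-1.13, 4.28], [0.06, 2.93], [-2.69, 2.69]. Speed limits (rad/s): [2.22, 2.22, 2.79, 3.14, 3.14, 3.14].

## Interface

Orientations are given as [roll, pitch, yaw] about the fixed x, y, z axes, in that order (R = Rz(yaw) Ry(pitch) Rx(roll)).
In Python, from cell import env, eyes gives the robot as it stands.
- The arm moves only by the shell command python3 -m inch 'ROWS'. ROWS is JSON, a list of rows, each a list of 3 entries, a list of its own where there are three numbers: the shift along the tool's x, y, z in units of 60 mm (1.0 is 60 mm), then the turn about the tool's z in units of 5 degrees (1.0 is 5 degrees), then the closure, from -1 (fully open) to 1 (shut). In form: [[[tx, ty, tz], turn, claw], ...]. A call has exactly 10 rows; each row shifts and turns the commanded pose from where the row before left it, along the tool's axes as they then stand; what a row does not reach is not made up. A row lasts 1/8 s, in which the tool goes at most 62.5 mm and 10.7 degrees, less where a joint would pass 70% of its speed; a pose out of reach is approached as far as the arm can. A call is refused whole if a number of a shift passes 1 or a number of a turn 1, either way. A call with a gripper value outside its range is refused whole. The fingers move at their own pace and stop on an object; the grip force is fixed at half the most. Time passes only in rows, so rows that do not move let the fingers close, or fill a call up. It gives the time, the measured TCP pose, the force, the opening and the grip force at its end, in the units of the state.
- env.state(): the state, without advancing time (a new reading comes with each control period).
- eyes.read_camera(name): name is "side" or "top" or "wrist"; returns a dict with "pixels" (400x640x3 uint8, red, green, blue), "fx", "fy", "cx", "cy" (pixels), "distortion" ([k1, k2, p1, p2, k3] as OpenCV has them; the pictures are not rectified), "extrinsics" (4x4, takes a point from world to camera coordinates). Camera axes: x right, y down, z forward; pixel columns grow to the right and rows downward; lengths in mm; the calibration is good to about 2 mm. A picture is of the moment at which its call begins. There is no depth.
- env.job_done(): hands the job in; it is judged then, once.
Trained networks look in a picture, given as the dict that the camera call returned (one of the last four; its "shot" number tells which), for a name from the list of things; names that differ only in an ending like _2 or _b are one class to them, and where a whole thing is asked for, a point or a joint stands for the part that bears it (a point fixed in the world has none). Each returns a list of dicts, best first, with "score" (0 to 1); they miss things now and then, are a little off and sometimes report something else, mostly with a low value. They report only what shows in the picture. A call takes as long as a camera call. They do not tell look-alikes from the thing itself.
- eyes.boxes_of(name, picture): "centre" ([row, column] in pixels, amid what is visible of it).
- eyes.cut_out(name, picture): "mask" (400x640 bool, what is visible of it) and "centre" ([row, column] in pixels, amid what is visible of it).
- eyes.spot_point(name, picture): "centre" ([row, column] in pixels: a listed point, or the origin of a listed thing).
The state is a dict: "t": time; "joints": joint angles; "qvel": joint speeds; "tau": joint torques, N m; "eef_pos": TCP position; "tcp_rot": TCP orientation; "ft_force": force on the tool from outside, world axes, zero at the start; "moment": the same for the moment, N m; "opening": opening from 0.0 (shut) to 1.0 (fully open); "grip_force": force on a finger pad.
Only numpy, scipy, OpenCV 4.12 (cv2) and the standard library are available. Lean on these libraries where they do the work, as an engineer would, in place of code of your own. Each camera call takes 0.05 s, during which the arm holds its last target. There are 200 camera calls.

## Task

Tidy the laundry counter: stand both dosing caps mouth up inside the round tray, lay both clothes pegs flat on the floor of the plain rectangular tray, side by side and along its longer side, and set the scrubbing brush bristles down inside the ribbed draining dish, along its length. Leave the detergent bottle and the potted plant where they stand.

Things in the scene. Friction and masses are not known exactly. Their poses are not given: they have to be found in the camera images.
- cap_a: One of two like white plastic dosing caps: a plain round cup with an open top, standing mouth up on the counter, 48 mm outside diameter, 42 mm high, wall 3 mm, about 30 g. Origin: centre of its underside; z up out of the mouth.
- cap_b: The other dosing cap, the same as cap_a (48 mm diameter, 42 mm high, mouth up). Origin: centre of its underside; z up out of the mouth.
- peg_a: One of two like wooden clothes pegs with a small steel spring, lying flat: 85 mm long (x), 18 mm wide (y), 16 mm high (z), one rigid piece, about 20 g. Origin: centre of its underside; x along its length.
- peg_b: The other clothes peg, the same as peg_a (85 x 18 x 16 mm). Origin: centre of its underside; x along its length.
- brush: Scrubbing brush with a dark wooden back and pale bristles, resting bristles down: 95 mm long (x), 42 mm wide (y), 36 mm high (z); the wooden back is the upper 18 mm, the stiff bristle block below it is 85 x 36 mm. About 90 g. Origin: centre of the underside of the bristles; x along its length, z up through the back.
- cap_tray: Round white tray for the dosing caps, fixed to the counter: 150 mm outside diameter, rim 12 mm high and 5 mm thick, flat floor 4 mm above the counter, 140 mm across inside. Origin: centre of its underside, z up.
- peg_tray: Plain rectangular white tray for the pegs, fixed to the counter: 145 mm (x) by 105 mm (y) outside, rim 12 mm high and 5 mm thick, flat floor 5 mm above the counter, 135 x 95 mm inside. Origin: centre of its underside; x along its longer side, z up.
- brush_dish: Smaller white rectangular draining dish for the brush, fixed to the counter, told by the seven low ribs across its floor: 125 mm (x) by 85 mm (y) outside, rim 14 mm high and 5 mm thick, 115 x 75 mm inside; the brush rests on the rib tops, 8 mm above the counter. Origin: centre of its underside; x along its longer side, z up.
- detergent: Bystander: white detergent bottle with a blue cap standing at the side of the work, 84 mm diameter, 170 mm high, about 0.7 kg, loose. Origin: centre of its underside, z up.
- plant: Bystander: small green plant in a terracotta pot standing at the other side of the work, pot 96 mm diameter, 75 mm high, leaves to about 150 mm high and 75 mm from its axis, loose. Origin: centre of its underside, z up.
There are look-alikes about, which are no part of the job. What is shaped like the peg_a but green or orange is not meant.

How it is judged (in metres and radians):
At the end, for the whole second after the job is handed in: Caps upright on the round tray's floor, within 50 mm of its centre; pegs flat on the plain tray's floor, within 30 mm along and 45 mm across of its centre; brush bristles down on the dish's ribs, within 15 mm along, 20 mm across; pegs and brush within 0.4 rad of lengthwise; all at rest (horizontal distance between each of cap_a, cap_b and cap_tray below 0.05 m and z of each of cap_a, cap_b in the frame of cap_tray below 0.01 m and angle between each of cap_a, cap_b's own z axis and vertical below 0.1 rad and x of peg_a in the frame of peg_tray between -0.03 and 0.03 m and y of peg_a in the frame of peg_tray between -0.045 and 0.045 m and z of each of peg_a, peg_b in the frame of peg_tray below 0.016 m and angle between peg_a's own x axis and vertical between 1.45 and 1.69 rad and angle between the x axis of each of peg_a, peg_b and the x axis of peg_tray, either way round below 0.4 rad and x of peg_b in the frame of peg_tray between -0.03 and 0.03 m and y of peg_b in the frame of peg_tray between -0.045 and 0.045 m and angle between peg_b's own x axis and vertical between 1.45 and 1.69 rad and x of brush in the frame of brush_dish between -0.015 and 0.015 m and y of brush in the frame of brush_dish between -0.02 and 0.02 m and z of brush in the frame of brush_dish below 0.013 m and angle between brush's own z axis and vertical below 0.12 rad and angle between the x axis of brush and the x axis of brush_dish, either way round below 0.4 rad and linear speed of each of cap_a, cap_b, peg_a, peg_b, brush below 0.02 m/s and angular speed of each of cap_a, cap_b, peg_a, peg_b, brush below 0.2 rad/s); the robot touches nothing.
It fails at once if the detergent bottle is shifted more than 30 mm or tipped (distance of detergent from where it was at the start of the episode above 0.03 m or angle between detergent's own z axis and vertical above 0.35 rad).
It fails at once if the potted plant is shifted more than 30 mm or tipped (distance of plant from where it was at the start of the episode above 0.03 m or angle between plant's own z axis and vertical above 0.35 rad).
It also fails if it takes over 112 s, if anything falls off the work surface, if the arm or the gripper's body presses on something with over 40 N, if the wrist force passes 120 N, or if a joint passes its speed limit or range.

## Working session

There is one attempt and no reset: what is moved stays moved. The work goes in short steps, Python scripts to look and compute and a shell command to move; the robot and the scene stay as the last step left them, time stands still between calls to the robot, and variables do not carry over. Pictures are saved under pics/ and viewed, at most 14 in all, crops included, and the job is handed in when it is done.

```bash
ls; mkdir -p pics
python3 - <<'E'
from cell import env, eyes
import cv2
for n in ("top","side","wrist"):
    p=eyes.read_camera(n); cv2.imwrite(f"pics/{n}0.png",p["pixels"][:,:,::-1])
    import numpy as np
    print(n,p["fx"],p["cx"],p["cy"],np.round(p["distortion"],3),np.round(p["extrinsics"],3).tolist())
    for k in ("cap_a","peg_a","brush","cap_tray","peg_tray","brush_dish","detergent","plant"):
        print(k,[(np.round(d["centre"]).tolist(),round(d["score"],2)) for d in eyes.cut_out(k,p)[:6]])
print(env.state(),env.pinch_z)
E
```

```text
pics
top 489.75090929181084 313.8201297129407 202.30258383142288 [-0.031  0.     0.     0.     0.   ] [[-0.027, -1.0, -0.013, 12.906], [-0.992, 0.028, -0.12, 488.042], [0.12, 0.01, -0.993, 1271.079], [0.0, 0.0, 0.0, 1.0]]
cap_a [([210.0, 362.0], 0.87), ([229.0, 219.0], 0.54)]
peg_a [([224.0, 261.0], 0.6), ([270.0, 400.0], 0.5), ([226.0, 460.0], 0.49), ([210.0, 359.0], 0.31)]
brush [([214.0, 310.0], 0.89)]
cap_tray [([155.0, 316.0], 0.85)]
peg_tray [([151.0, 388.0], 0.78)]
brush_dish [([158.0, 239.0], 0.94)]
detergent [([166.0, 159.0], 0.76)]
plant [([132.0, 483.0], 0.61)]
side 467.38815247572 321.06202110768595 202.4146912919762 [-0.094  0.     0.     0.     0.   ] [[-0.962, -0.272, 0.013, 464.334], [-0.217, 0.734, -0.643, 140.15], [0.165, -0.622, -0.766, 1446.776], [0.0, 0.0, 0.0, 1.0]]
cap_a [([181.0, 339.0], 0.72), ([275.0, 320.0], 0.7)]
peg_a [([246.0, 322.0], 0.77), ([177.0, 390.0], 0.6), ([200.0, 282.0], 0.57), ([139.0, 362.0], 0.45), ([162.0, 359.0], 0.41), ([162.0, 298.0], 0.18)]
brush [([213.0, 326.0], 0.9)]
cap_tray [([199.0, 283.0], 0.69)]
peg_tray [([162.0, 299.0], 0.81)]
[... 368 characters left out ...]
sh_dish []
detergent []
plant []
{'t': 1.35, 'joints': array([ 1.21041553e+00,  4.90899628e-01,  1.55893277e+00, -1.31095658e-05,
        1.09167839e+00, -1.05571181e-01]), 'qvel': array([ 0.00056555,  0.00149773,  0.00116818,  0.0004181 ,  0.00131611,
       -0.00028464]), 'tau': array([-6.00396324e-04, -6.12477565e+01, -2.58430964e+01,  6.92848885e-02,
        4.46357927e-02,  1.77941246e-06]), 'eef_pos': array([157.50425096, 604.83528771, 214.64987116]), 'tcp_rot': array([3.14151247e+00, 2.01954001e-05, 2.88678908e+00]), 'ft_force': array([0.02685173, 1.08967698, 0.14951201]), 'moment': array([-0.00156096, -0.0037952 , -0.00186284]), 'grip_force': 0.0, 'opening': 1.0012953611493314} -18.8
```

```bash
python3 -c "
import cv2
a=cv2.imread('pics/top0.png')[100:300,110:530];cv2.imwrite('pics/topc.png',cv2.resize(a,None,fx=1.9,fy=1.9,interpolation=2))
a=cv2.imread('pics/side0.png')[60:350,170:470];cv2.imwrite('pics/sidec.png',cv2.resize(a,None,fx=2,fy=2,interpolation=2))"
```

```text
(no output)
```

View pics/topc.png

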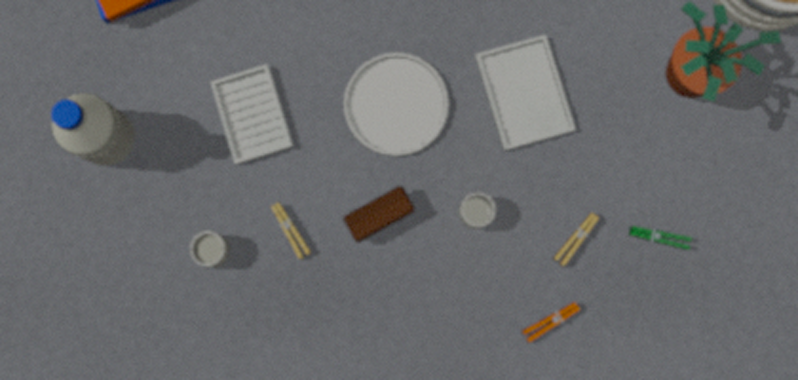

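View pics/sidec.png

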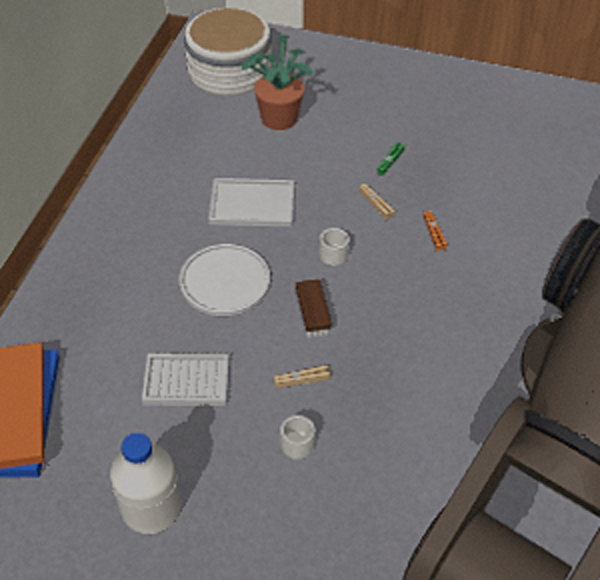

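Top view (full-frame col,row): caps are the cups at (219,231) and (361,210). The wooden pegs are at (263,222) and (414,226). Their look-alikes, green (458,225) and orange (400,269), are not wanted. The brush is at (310,214), ribbed dish (239,158), round tray (316,155) and plain tray (388,151). The plant, detergent and a tin/book stack are bystanders.

```bash
cat > h.py <<'E'
import numpy as np, cv2
from cell import env, eyes
def cam(p):
    K=np.array([[p["fx"],0,p["cx"]],[0,p["fy"],p["cy"]],[0,0,1]]);E=np.array(p["extrinsics"]);return K,np.array(p["distortion"],float),E
def plane(p,uv,z):
    "pixels (col,row) to world at height z"
    K,D,E=cam(p);n=cv2.undistortPoints(np.array(uv,float).reshape(-1,1,2),K,D)[:,0]
    R,t=E[:3,:3],E[:3,3];c=-R.T@t;d=np.c_[n,np.ones(len(n))]@R
    return c+d*((z-c[2])/d[:,2])[:,None]
def tri(p1,uv1,p2,uv2):
    m=[];n=[]
    for p,uv in((p1,uv1),(p2,uv2)):
        K,D,E=cam(p);m.append(E[:3]);n.append(cv2.undistortPoints(np.array(uv,float).reshape(1,1,2),K,D).reshape(2,1))
    X=cv2.triangulatePoints(m[0],m[1],n[0],n[1]).ravel();return X[:3]/X[3]
def outline(p,mask,z):
    c=max(cv2.findContours(mask.astype(np.uint8),cv2.RETR_EXTERNAL,cv2.CHAIN_APPROX_NONE)[0],key=cv2.contourArea)
    w=plane(p,c[:,0],z)[:,:2].astype(np.float32)
    (x,y),(a,b),_=r=cv2.minAreaRect(w);B=cv2.boxPoints(r);e=B[1]-B[0],B[2]-B[1]
    l=max(e,key=np.linalg.norm);ang=np.degrees(np.arctan2(l[1],l[0]))
    return np.round([x,y,max(a,b),min(a,b),(ang+90)%180-90],1)
def wood(p,lo=(8,80,90),hi=(28,255,255)):
    h=cv2.cvtColor(p["pixels"],cv2.COLOR_RGB2HSV);return cv2.inRange(h,lo,hi)>0
def go(x,y,z,th=None):
    "remaining move to TCP x,y,z with finger line th (deg), in row units"
    s=env.state();yaw=s["tcp_rot"][2];d=np.array([x,y,z])-s["eef_pos"]
    R=np.array([[np.cos(yaw),np.sin(yaw),0],[np.sin(yaw),-np.cos(yaw),0],[0,0,-1]])
    # shift in the present tool frame, and after the turn
    cur=np.degrees(yaw)-90; dt=0 if th is None else -((th-cur+90)%180-90)
    y2=yaw-np.radians(dt);R2=np.array([[np.cos(y2),np.sin(y2),0],[np.sin(y2),-np.cos(y2),0],[0,0,-1]])
    print("now",np.round(s["eef_pos"],1),"th",round(cur,1),"q",np.round(s["joints"],2),"t",round(s["t"],2),"op",round(s["opening"]*95,1),"grip",round(s["grip_force"],1))
    print("shift now frame",np.round(R.T@d/60,3),"turn",round(dt/5,2),"| shift turned frame",np.round(R2.T@d/60,3))
E
cat > m.py <<'E'
from h import *
T=eyes.read_camera("top");S=eyes.read_camera("side")
exp=dict(cap1=((219,231),(320,275),42,"cap_a"),cap2=((361,210),(338,182),42,"cap_a"),peg1=((263,222),(321,247),16,"peg_a"),peg2=((414,226),(358,160),16,"peg_a"),
 brush=((310,214),(326,213),36,"brush"),cap_tray=((316,155),(283,199),12,"cap_tray"),peg_tray=((388,151),(298,162),12,"peg_tray"),brush_dish=((239,158),(264,251),14,"brush_dish"),detergent=((159,166),(242,304),100,"detergent"),plant=((483,132),(309,101),100,"plant"))
for k,(a,b,z,n) in exp.items():
    r=[]
    for p,e in((T,a),(S,b)):
        ms=[m for m in eyes.cut_out(n,p) if np.hypot(*(np.array(m["centre"])[::-1]-e))<14]
        m=ms[0]["mask"] if ms else None
        if n=="peg_a":
            w=wood(p);y,x=np.mgrid[:400,:640];w&=np.hypot(x-e[0],y-e[1])<25;print("  wood px",w.sum());m=w if w.sum()>40 else m
        r.append(m)
    if any(m is None or not m.any() for m in r): print(k,"missed",[m is not None for m in r])
    cs=[np.argwhere(m).mean(0)[::-1] if m is not None and m.any() else e for m,e in zip(r,(a,b))]
    print(k,"tri",np.round(tri(T,cs[0],S,cs[1]),1),*[outline(p,m,zz) for p,m,zz in((T,r[0],z),(S,r[1],z)) if m is not None and m.any()])
E
python3 m.py
```

```text
cap1 tri [418.9 251.3  25. ] [419.4 248.4  50.3  44.6  88.5] [415.2 261.4  68.8  45.3 -74.6]
cap2 tri [ 463.1 -123.3   22.4] [ 460.4 -121.2   52.7   47.2   -2.1] [ 460.1 -107.1   81.7   50.2  -76. ]
  wood px 140
  wood px 146
peg1 tri [442.1 138.    9.2] [429.  129.2  47.   17.8  25.6] [444.3 142.4  83.5  25.1  27.1]
  wood px 152
  wood px 91
peg2 tri [ 418.7 -263.5    8.8] [ 407.2 -252.8   48.7   17.4  -42.9] [ 420.  -257.7   90.4   21.3  -40.8]
brush tri [462.   13.9  25.2] [461.3  14.2  95.8  43.3 -62.5] [459.4  22.4 105.6  38.6 -64. ]
cap_tray tri [621.2 -15.5   6.9] [620.8 -16.4 146.7 146.2 -65.1] [621.2 -12.6 152.3 146.7 -73.5]
peg_tray tri [ 634.2 -201.7    5.7] [ 632.3 -201.1  148.3  107.4   14.5] [ 634.6 -197.9  141.1  116.3   16.3]
brush_dish tri [612.9 194.3  10.1] [612.  193.6 129.5  87.5  15.7] [613.  196.  124.6  91.6  16.5]
detergent missed [True, False]
detergent tri [588.4 406.3  58.9] [580.4 394.  121.   83.3  63.6]
plant tri [ 660.9 -449.4   72.6] [ 656.9 -444.2  138.3  129.1  -31.1] [ 640.2 -421.7  228.1  118.2  -59. ]
```

```bash
python3 -c "
from h import *
go(419,251,130,90)"
```

```text
now [157.5 604.8 214.7] th 75.4 q [ 1.21  0.49  1.56 -0.    1.09 -0.11] t 2.45 op 95.0 grip 0.0
shift now frame [-5.704 -4.608  1.411] turn -2.92 | shift turned frame [-4.358 -5.897  1.411]
```

```bash
python3 -m inch '[[[-0.71,-0.58,0.18],0,-1],[[-0.71,-0.58,0.18],0,-1],[[-0.71,-0.58,0.18],0,-1],[[-0.71,-0.58,0.18],0,-1],[[-0.71,-0.58,0.18],0,-1],[[-0.71,-0.58,0.18],0,-1],[[-0.71,-0.58,0.18],0,-1],[[-0.72,-0.55,0.15],0,-1],[[0,0,0],-1,-1],[[0,0,0],-1,-1]]'
cat > w.py <<'E'
import sys
from h import *
n,x,y,z,name=sys.argv[1],*map(float,sys.argv[2:5]),sys.argv[5]
p=eyes.read_camera("wrist");cv2.imwrite(f"pics/{name}.png",p["pixels"][:,:,::-1])
for m in eyes.cut_out(n,p)[:4]:
    c=np.argwhere(m["mask"]).mean(0)[::-1]
    print(n,round(m["score"],2),"px",np.round(c),"at z",np.round(plane(p,[c],z),1),"rect",outline(p,m["mask"],z))
E
python3 w.py cap_a 419 251 42 w1; python3 -c "
from h import *
go(419,251,14,90)"
```

```text
t: 3.7
eef_pos: [418.7, 250.4, 130.0]
tcp_rot: [3.142, -0.0, 3.062]
ft_force: [-0.5, 0.4, 0.2]
opening: 0.999
grip_force: 0.0
cap_a 0.72 px [321. 197.] at z [[416.7 251.9  42. ]] rect [416.8 252.   51.7  46.9  -4.6]
now [418.4 250.9 130.1] th 85.4 q [ 0.4   0.42  1.98  0.    0.74 -1.09] t 3.8 op 95.2 grip 0.0
shift now frame [-0.01   0.002  1.934] turn -0.91 | shift turned frame [-1.000e-02  1.000e-03  1.934e+00]
```

View pics/w1.png

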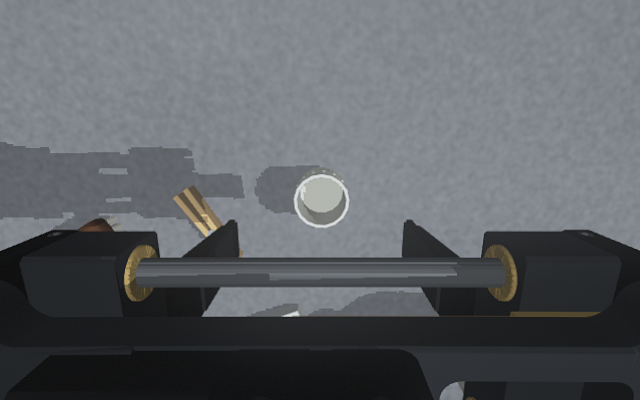

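The wrist view shows the cap standing between the fingers, its rim around (321,200), with the wooden peg at (195,210) well to the side. Going down to grip it.

```bash
python3 -m inch '[[[-0.02,0.01,0.96],-1,-1],[[0,0,0.6],0,-1],[[0,0,0.37],0,-1],[[0,0,0],0,1],[[0,0,0],0,1],[[0,0,0],0,1],[[0,0,0],0,1],[[0,0,0],0,1],[[0,0,0],0,1],[[0,0,-0.5],0,1]]'; python3 -c "
from h import *
go(651,-16,80,90)"
```

```text
t: 5.05
eef_pos: [418.7, 251.3, 43.4]
tcp_rot: [-3.14, -0.003, -3.135]
ft_force: [-0.0, 0.0, 0.1]
opening: 0.493
grip_force: 30.0
now [418.7 251.3  43.4] th -269.6 q [ 0.41  0.57  2.05  0.    0.53 -1.17] t 5.05 op 46.8 grip 30.0
shift now frame [-3.842 -4.481 -0.611] turn 0.08 | shift turned frame [-3.872 -4.454 -0.611]
```

```bash
python3 -m inch '[[[0,0,-0.6],0,1],[[-0.55,-0.64,0],0,1],[[-0.55,-0.64,0],0,1],[[-0.55,-0.64,0],0,1],[[-0.55,-0.64,0],0,1],[[-0.55,-0.64,0],0,1],[[-0.55,-0.64,0],0,1],[[-0.54,-0.64,0],0,1],[[0,0,0.6],0,1],[[0,0,0],0,1]]'; python3 -c "
from h import *
go(651,-16,18.4,90)"
```

```text
t: 6.3
eef_pos: [650.1, -15.8, 41.8]
tcp_rot: [3.141, -0.005, -3.135]
ft_force: [0.1, 0.1, 0.3]
opening: 0.493
grip_force: 30.0
now [650.1 -15.8  41.8] th -269.6 q [-0.13  0.73  1.63  0.    0.79 -1.7 ] t 6.3 op 46.8 grip 30.0
shift now frame [-0.015 -0.004  0.39 ] turn 0.07 | shift turned frame [-0.015 -0.004  0.39 ]
```

```bash
python3 -m inch '[[[0,0,0.2],0,1],[[0,0,0.19],0,1],[[0,0,0],0,1],[[0,0,0],0,0.2],[[0,0,0],0,-0.3],[[0,0,0],0,-0.3],[[0,0,0],0,-0.3],[[0,0,-0.5],0,-0.3],[[0,0,-0.6],0,-0.3],[[0,0,-0.6],0,-0.3]]'; python3 -c "
from h import *
go(461,-122,120,90)"
```

```text
t: 7.55
eef_pos: [651.6, -15.6, 123.9]
tcp_rot: [3.141, -0.0, -3.135]
ft_force: [0.2, 0.1, -0.8]
opening: 0.649
grip_force: 0.0
now [651.6 -15.6 123.9] th -269.6 q [-0.13  0.62  1.58  0.    0.94 -1.7 ] t 7.55 op 61.6 grip 0.0
shift now frame [ 3.188 -1.752  0.065] turn 0.08 | shift turned frame [ 3.176 -1.774  0.065]
```

```bash
python3 -m inch '[[[0.8,-0.44,0],0,-1],[[0.8,-0.44,0],0,-1],[[0.8,-0.44,0],0,-1],[[0.78,-0.44,0],0,-1],[[0,0,0],0,-1],[[0,0,0],0,-1],[[0,0,0],0,-1],[[0,0,0],0,-1],[[0,0,0],0,-1],[[0,0,0],0,-1]]'; python3 w.py cap_a 0 0 42 w2; python3 -c "
from h import *
go(461,-122,14,90)"
```

```text
t: 8.8
eef_pos: [461.8, -122.3, 122.7]
tcp_rot: [3.141, -0.0, -3.134]
ft_force: [-0.1, -0.0, 0.4]
opening: 1.002
grip_force: 0.0
cap_a 0.68 px [319. 199.] at z [[ 459.9 -123.3   42. ]] rect [ 460.9 -122.8   52.    46.   -28.5]
cap_a 0.58 px [448. 393.] at z [[653.4   3.4  42. ]] rect [651.6   2.8  17.6  14.4   0.7]
now [ 461.7 -122.4  122.8] th -269.6 q [-0.4   0.42  2.01  0.    0.71 -1.98] t 8.9 op 95.1 grip 0.0
shift now frame [0.012 0.007 1.813] turn 0.08 | shift turned frame [0.012 0.007 1.813]
```

```bash
python3 -m inch '[[[0.01,0.01,0.9],0,-1],[[0,0,0.6],0,-1],[[0,0,0.31],0,-1],[[0,0,0],0,1],[[0,0,0],0,1],[[0,0,0],0,1],[[0,0,0],0,1],[[0,0,0],0,1],[[0,0,0],0,1],[[0,0,-0.7],0,1]]'; python3 -c "
from h import *
go(589,-16,70,90)"
```

```text
t: 10.15
eef_pos: [459.9, -121.5, 54.9]
tcp_rot: [3.14, -0.005, -3.135]
ft_force: [1.1, 0.9, 1.1]
opening: 0.508
grip_force: 30.0
now [ 459.9 -121.5   54.9] th -269.6 q [-0.4   0.53  2.07  0.    0.54 -1.98] t 10.15 op 48.2 grip 30.0
shift now frame [-2.163  1.743 -0.252] turn 0.08 | shift turned frame [-2.151  1.758 -0.252]
```

```bash
python3 -m inch '[[[0,0,-0.25],0,1],[[-0.54,0.435,0],0,1],[[-0.54,0.435,0],0,1],[[-0.54,0.435,0],0,1],[[-0.54,0.435,0],0,1],[[0,0,0],0,1],[[0,0,0.5],0,1],[[0,0,0],0,1],[[0,0,0],0,1],[[0,0,0],0,1]]'; python3 -c "
from h import *
go(589,-16,18.4,90)"
```

```text
t: 11.4
eef_pos: [590.2, -16.9, 42.2]
tcp_rot: [-3.141, 0.001, -3.135]
ft_force: [0.0, 1.2, -0.2]
opening: 0.508
grip_force: 30.0
now [590.2 -16.9  42.2] th -269.6 q [-0.14  0.66  1.8   0.    0.68 -1.72] t 11.4 op 48.3 grip 30.0
shift now frame [0.02  0.015 0.397] turn 0.08 | shift turned frame [0.02  0.015 0.397]
```

```bash
python3 -m inch '[[[0.02,0.015,0.2],0,1],[[0,0,0.2],0,1],[[0,0,0],0,1],[[0,0,0],0,0.2],[[0,0,0],0,-0.3],[[0,0,0],0,-0.3],[[0,0,0],0,-0.3],[[0,0,-0.5],0,-0.3],[[0,0,-0.6],0,-0.3],[[0,0,-0.6],0,-0.3]]'; python3 -c "
from h import *
go(462,14,120,27.5)"
```

```text
t: 12.65
eef_pos: [588.5, -15.7, 120.3]
tcp_rot: [3.141, -0.0, -3.135]
ft_force: [-0.1, -0.2, -0.5]
opening: 0.647
grip_force: 0.0
now [588.5 -15.7 120.3] th -269.6 q [-0.14  0.55  1.75  0.    0.85 -1.72] t 12.65 op 61.5 grip 0.0
shift now frame [2.106 0.509 0.005] turn 12.58 | shift turned frame [ 1.413 -1.642  0.005]
```

```bash
python3 -m inch '[[[0.7,0.17,0],0,-1],[[0.7,0.17,0],0,-1],[[0.7,0.17,0],0,-1],[[0,0,0],1,-1],[[0,0,0],1,-1],[[0,0,0],1,-1],[[0,0,0],1,-1],[[0,0,0],1,-1],[[0,0,0],1,-1],[[0,0,0],1,-1]]' >/dev/null; python3 -m inch '[[[0,0,0],1,-1],[[0,0,0],1,-1],[[0,0,0],1,-1],[[0,0,0],1,-1],[[0,0,0],1,-1],[[0,0,0],0.6,-1],[[0,0,0],0,-1],[[0,0,0],0,-1],[[0,0,0],0,-1],[[0,0,0],0,-1]]'; python3 w.py brush 0 0 36 w3; python3 -c "
from h import *
go(462,14,14,27.5)"
```

```text
t: 15.15
eef_pos: [462.5, 14.0, 119.2]
tcp_rot: [3.142, -0.0, 2.049]
ft_force: [-0.0, -0.4, 0.5]
opening: 1.001
grip_force: 0.0
brush 0.61 px [320. 197.] at z [[461.3  17.8  36. ]] rect [462.5  15.5  93.2  41.1 -62.7]
now [462.5  14.  119.2] th 27.4 q [-0.11  0.4   2.05  0.    0.69 -0.59] t 15.25 op 94.8 grip 0.0
shift now frame [ 0.003 -0.007  1.754] turn -0.02 | shift turned frame [ 0.003 -0.007  1.754]
```

View pics/w3.png

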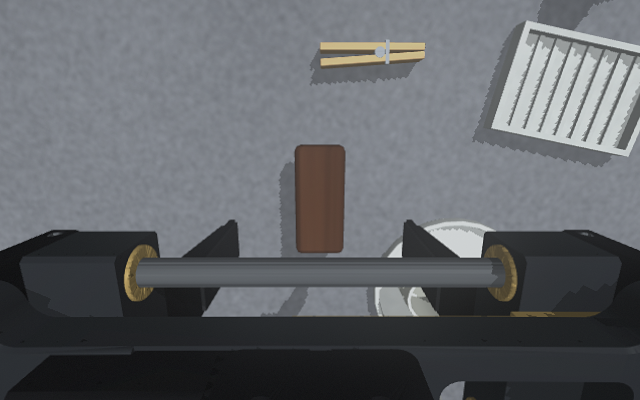

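The brush lies square between the fingers, centred at pixel (320,198). The peg is at (373,53) and the ribbed dish is upper right. I'll grip the brush.

```bash
python3 -m inch '[[[0,0,0.9],0,-1],[[0,0,0.6],0,-1],[[0,0,0.26],0,-1],[[0,0,0],0,1],[[0,0,0],0,1],[[0,0,0],0,1],[[0,0,0],0,1],[[0,0,0],0,1],[[0,0,0],0,1],[[0,0,-0.9],0,1]]'; python3 -c "
from h import *
go(612.5,194,70,-74)"
```

```text
t: 16.5
eef_pos: [461.0, 14.1, 65.6]
tcp_rot: [-3.136, -0.004, 2.049]
ft_force: [0.8, 0.6, -1.5]
opening: 0.437
grip_force: 30.0
now [461.   14.1  65.6] th 27.4 q [-0.11  0.5   2.09  0.    0.55 -0.59] t 16.5 op 41.5 grip 30.0
shift now frame [ 1.501  3.621 -0.073] turn -15.72 | shift turned frame [-3.253  2.186 -0.073]
```

```bash
python3 -m inch '[[[0.375,0.905,-0.02],0,1],[[0.375,0.905,-0.02],0,1],[[0.375,0.905,-0.02],0,1],[[0.375,0.905,-0.02],0,1],[[0,0,0],-1,1],[[0,0,0],-1,1],[[0,0,0],-1,1],[[0,0,0],-1,1],[[0,0,0],-1,1],[[0,0,0],-1,1]]' ; python3 -m inch '[[[0,0,0],-1,1],[[0,0,0],-1,1],[[0,0,0],-1,1],[[0,0,0],-1,1],[[0,0,0],-1,1],[[0,0,0],-1,1],[[0,0,0],-1,1],[[0,0,0],-1,1],[[0,0,0],-1,1],[[0,0,0],-0.72,1]]'; python3 -c "
from h import *
go(612.5,194,22,-74)
p=eyes.read_camera('wrist');cv2.imwrite('pics/w4.png',p['pixels'][:,:,::-1])
for n,z in(('brush',56),('brush_dish',14)):
  for m in eyes.cut_out(n,p)[:1]: print(n,outline(p,m['mask'],z))"
```

```text
t: 17.75
eef_pos: [613.6, 193.8, 72.1]
tcp_rot: [-3.141, -0.001, 2.575]
ft_force: [-0.7, -0.1, -1.1]
opening: 0.442
grip_force: 30.0
t: 19.0
eef_pos: [613.6, 193.9, 72.1]
tcp_rot: [3.141, -0.001, -2.86]
ft_force: [-0.6, 0.2, -1.2]
opening: 0.447
grip_force: 30.0
now [613.6 193.9  72.1] th -253.9 q [ 0.2   0.68  1.64  0.    0.83 -1.65] t 19.0 op 42.4 grip 30.0
shift now frame [0.017 0.007 0.835] turn 0.03 | shift turned frame [0.017 0.007 0.835]
brush [602.4 190.8  63.1  51.   16.1]
brush_dish [590.6 187.2  85.6  78.  -73.9]
```

View pics/w4.png

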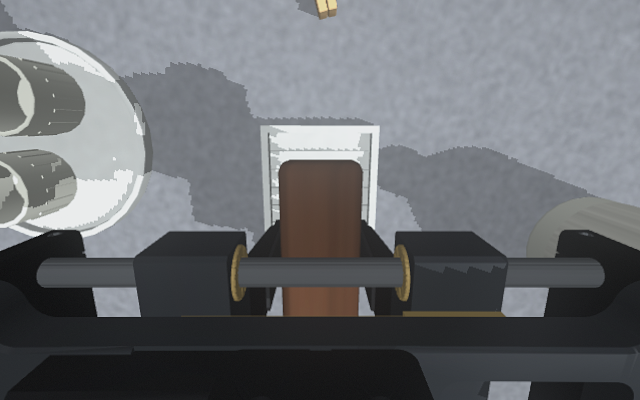

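Brush (cols 280–362) is centred over the ribbed dish (cols 262–378) and aligned with it. Both caps are upright in the round tray at left. Lowering now.

```bash
python3 -m inch '[[[0.015,0.005,0.35],0,1],[[0,0,0.35],0,1],[[0,0,0.16],0,1],[[0,0,0],0,1],[[0,0,0],0,0.2],[[0,0,0],0,-0.2],[[0,0,0],0,-0.2],[[0,0,0],0,-0.2],[[0,0,-0.4],0,-0.2],[[0,0,-0.8],0,-0.2]]'; python3 -c "
from h import *
go(442,138,120,-63.5)"
```

```text
t: 20.4
eef_pos: [612.1, 193.7, 92.0]
tcp_rot: [3.141, -0.004, -2.862]
ft_force: [0.3, -0.3, 0.7]
opening: 0.601
grip_force: 0.0
now [612.1 193.7  92. ] th -254.0 q [ 0.2   0.65  1.63  0.    0.87 -1.65] t 20.4 op 57.1 grip 0.0
shift now frame [ 2.98  -0.111 -0.466] turn -2.1 | shift turned frame [ 2.951  0.434 -0.466]
```

```bash
python3 -m inch '[[[0.745,-0.028,-0.116],0,-0.2],[[0.745,-0.028,-0.116],0,-0.2],[[0.745,-0.028,-0.116],0,-0.2],[[0.745,-0.028,-0.116],0,-0.2],[[0,0,0],-1,-0.2],[[0,0,0],-1,-0.2],[[0,0,0],-0.1,-0.2],[[0,0,0],0,-0.2],[[0,0,0],0,-0.2],[[0,0,0],0,-0.2]]'
cat > pg.py <<'E'
from h import *
import sys
p=eyes.read_camera("wrist");cv2.imwrite(f"pics/{sys.argv[1]}.png",p["pixels"][:,:,::-1])
w=wood(p);w[235:]=False;w[:,:200]=False;w[:,440:]=False;c=np.argwhere(w)[:,::-1].astype(np.float32)
print("px",c.min(0),c.max(0),len(c))
r=cv2.minAreaRect(plane(p,c,16)[:,:2].astype(np.float32));print("wood rect",np.round(r[0],1),np.round(r[1],1),round(r[2],1))
for m in eyes.cut_out("peg_a",p)[:3]:
    m=m["mask"];print("net",np.round(np.argwhere(m).mean(0)),outline(p,m,16))
E
python3 pg.py w5; python3 -c "
from h import *
go(442,138,4,-63.5)"
```

```text
t: 21.65
eef_pos: [442.9, 138.2, 120.6]
tcp_rot: [3.142, -0.0, -2.68]
ft_force: [-0.0, -0.9, -0.9]
opening: 0.597
grip_force: 0.0
px [310. 151.] [329. 234.] 309
wood rect [442.3 137.5] [77.  15.9] 27.8
net [196. 321.] [444.1 140.   85.7  17.9  29.7]
now [442.9 138.2 120.6] th -243.5 q [ 0.16  0.4   2.05  0.    0.69 -1.87] t 21.75 op 56.9 grip 0.0
shift now frame [0.015 0.004 1.944] turn -0.0 | shift turned frame [0.015 0.004 1.944]
```

View pics/w5.png

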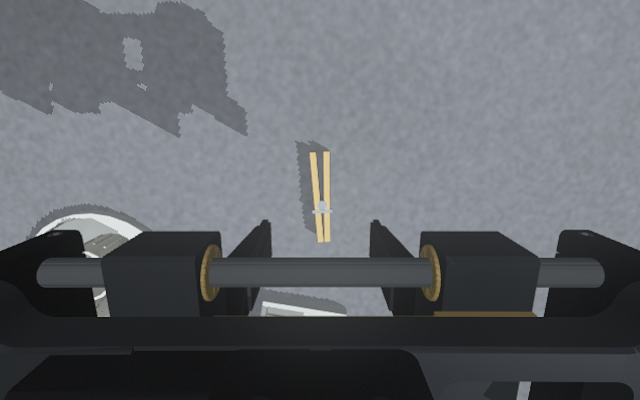

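The wooden peg lies between the fingers at (321,196), lengthwise across them. Gripping it.

```bash
python3 -m inch '[[[-0.02,0.01,0.9],-0.35,-0.2],[[0,0,0.7],0,-0.2],[[0,0,0.34],0,-0.2],[[0,0,0],0,1],[[0,0,0],0,1],[[0,0,0],0,1],[[0,0,0],0,1],[[0,0,0],0,1],[[0,0,0],0,1],[[0,0,-0.9],0,1]]'; python3 -c "
from h import *
a=np.radians(15.5);n=np.array([-np.sin(a),np.cos(a)])
for s in(20,-20): print(np.array([633.5,-201])+s*n)
go(628,-182,85,-74.5)"
```

```text
t: 23.0
eef_pos: [442.4, 139.0, 56.5]
tcp_rot: [3.139, -0.006, -2.649]
ft_force: [0.2, -0.6, 0.4]
opening: 0.19
grip_force: 30.0
[ 628.15523248 -181.72739094]
[ 638.84476752 -220.27260906]
now [442.4 139.   56.5] th -241.8 q [ 0.16  0.52  2.1   0.    0.53 -1.9 ] t 23.0 op 18.0 grip 30.0
shift now frame [-0.194 -6.176 -0.475] turn 2.55 | shift turned frame [-1.551 -5.981 -0.475]
```

```bash
python3 -m inch '[[[0,0,-0.48],0,1],[[-0.028,-0.882,0],0,1],[[-0.028,-0.882,0],0,1],[[-0.028,-0.882,0],0,1],[[-0.028,-0.882,0],0,1],[[-0.028,-0.882,0],0,1],[[-0.028,-0.882,0],0,1],[[-0.028,-0.882,0],0,1],[[0,0,0],1,1],[[0,0,0],1,1]]' >/dev/null; python3 -m inch '[[[0,0,0],0.55,1],[[0,0,0],0,1],[[0,0,0],0,1],[[0,0,0],0,1],[[0,0,0.3],0,1],[[0,0,0.3],0,1],[[0,0,0],0,1],[[0,0,0],0,1],[[0,0,0],0,1],[[0,0,0],0,1]]'; python3 -c "
from h import *
go(628,-182,8,-74.5)
p=eyes.read_camera('wrist');cv2.imwrite('pics/w6.png',p['pixels'][:,:,::-1])
"
```

```text
t: 25.5
eef_pos: [629.6, -181.5, 51.5]
tcp_rot: [-3.141, 0.001, -2.871]
ft_force: [0.6, -0.7, -0.3]
opening: 0.19
grip_force: 30.0
now [ 629.6 -181.5   51.5] th -254.5 q [-0.38  0.72  1.62  0.    0.8  -2.22] t 25.5 op 18.0 grip 30.0
shift now frame [ 0.028 -0.     0.725] turn 0.0 | shift turned frame [ 0.028 -0.     0.725]
```

View pics/w6.png

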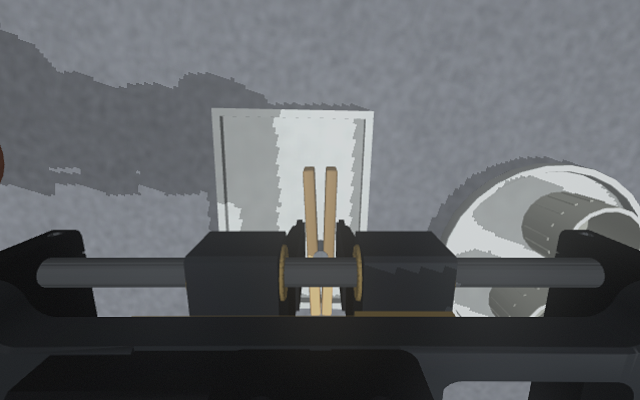

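The peg is held straight over the right half of the plain tray (peg cols 304–336, tray cols 212–374). Lowering.

```bash
python3 -m inch '[[[0.03,0,0.3],0,1],[[0,0,0.3],0,1],[[0,0,0.12],0,1],[[0,0,0],0,1],[[0,0,0],0,0.6],[[0,0,0],0,0.42],[[0,0,0],0,0.42],[[0,0,0],0,0.42],[[0,0,-0.6],0,0.42],[[0,0,-0.9],0,0.42]]'; python3 -c "
from h import *
go(419,-263,120,48)"
```

```text
t: 26.8
eef_pos: [626.9, -181.7, 97.4]
tcp_rot: [3.139, -0.003, -2.871]
ft_force: [0.4, 0.0, 1.1]
opening: 0.288
grip_force: 0.0
now [ 626.9 -181.7   97.4] th -254.5 q [-0.38  0.66  1.6   0.    0.89 -2.22] t 26.8 op 27.3 grip 0.0
shift now frame [ 3.701 -0.38  -0.376] turn 11.5 | shift turned frame [ 1.669 -3.325 -0.376]
```

```bash
python3 -m inch '[[[0.74,-0.076,-0.075],0,0.4],[[0.74,-0.076,-0.075],0,-0.2],[[0.74,-0.076,-0.075],0,-0.2],[[0.74,-0.076,-0.075],0,-0.2],[[0.74,-0.076,-0.075],0,-0.2],[[0,0,0],1,-0.2],[[0,0,0],1,-0.2],[[0,0,0],1,-0.2],[[0,0,0],1,-0.2],[[0,0,0],1,-0.2]]' >/dev/null; python3 -m inch '[[[0,0,0],1,-0.2],[[0,0,0],1,-0.2],[[0,0,0],1,-0.2],[[0,0,0],1,-0.2],[[0,0,0],1,-0.2],[[0,0,0],1,-0.2],[[0,0,0],0.5,-0.2],[[0,0,0],0,-0.2],[[0,0,0],0,-0.2],[[0,0,0],0,-0.2]]';python3 pg.py w7; python3 -c "
from h import *
go(419,-263,4,48)"
```

```text
t: 29.3
eef_pos: [419.9, -263.3, 120.4]
tcp_rot: [3.141, 0.0, 2.409]
ft_force: [-0.2, 0.8, 0.2]
opening: 0.603
grip_force: 0.0
px [244.   7.] [328. 234.] 2801
wood rect [ 361.3 -247. ] [ 59.6 194.4] 63.9
net [195. 321.] [ 421.5 -262.3   85.1   17.   -39.6]
net [ 60. 268.] [ 308.7 -221.5   84.5   20.7  -62.1]
net [304. 539.] [ 646.3 -175.9   22.    12.2  -42.5]
now [ 419.9 -263.3  120.4] th 48.0 q [-0.69  0.44  1.97  0.    0.73 -1.53] t 29.4 op 57.0 grip 0.0
shift now frame [ 0.014 -0.006  1.939] turn 0.0 | shift turned frame [ 0.014 -0.006  1.939]
```

View pics/w7.png

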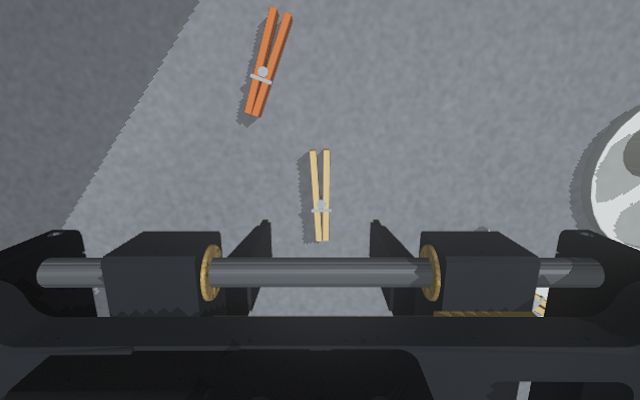

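The plain wooden peg is between the fingers at (321,195); the orange look-alike at (268,62) is well clear. Gripping.

```bash
python3 -m inch '[[[0,0.015,0.9],-0.35,-0.2],[[0,0,0.7],0,-0.2],[[0,0,0.34],0,-0.2],[[0,0,0],0,1],[[0,0,0],0,1],[[0,0,0],0,1],[[0,0,0],0,1],[[0,0,0],0,1],[[0,0,0],0,1],[[0,0,-0.9],0,1]]'; python3 -c "
from h import *
go(639,-221,80,-74.5)"
```

```text
t: 30.65
eef_pos: [419.3, -261.7, 56.1]
tcp_rot: [3.142, -0.006, 2.439]
ft_force: [1.6, -1.4, -0.3]
opening: 0.184
grip_force: 30.0
now [ 419.3 -261.7   56.1] th 49.7 q [-0.69  0.55  2.02  0.    0.58 -1.56] t 30.65 op 17.5 grip 30.0
shift now frame [-2.355  2.884 -0.398] turn -11.15 | shift turned frame [-3.71  -0.324 -0.398]
```

```bash
python3 -m inch '[[[0,0,-0.4],0,1],[[-0.589,0.721,0],0,1],[[-0.589,0.721,0],0,1],[[-0.589,0.721,0],0,1],[[-0.589,0.721,0],0,1],[[0,0,0],-1,1],[[0,0,0],-1,1],[[0,0,0],-1,1],[[0,0,0],-1,1],[[0,0,0],-1,1]]' >/dev/null; python3 -m inch '[[[0,0,0],-1,1],[[0,0,0],-1,1],[[0,0,0],-1,1],[[0,0,0],-1,1],[[0,0,0],-1,1],[[0,0,0],-1,1],[[0,0,0],-0.15,1],[[0,0,0.5],0,1],[[0,0,0],0,1],[[0,0,0],0,1]]'; python3 -c "
from h import *
go(639,-221,8,-74.5)
p=eyes.read_camera('wrist');cv2.imwrite('pics/w8.png',p['pixels'][:,:,::-1])
"
```

```text
t: 33.15
eef_pos: [640.4, -222.0, 52.6]
tcp_rot: [-3.141, 0.0, -2.872]
ft_force: [0.2, -0.1, -0.4]
opening: 0.183
grip_force: 30.0
now [ 640.4 -222.    52.6] th -254.5 q [-0.43  0.74  1.56  0.    0.84 -2.27] t 33.15 op 17.4 grip 30.0
shift now frame [0.019 0.022 0.743] turn -0.01 | shift turned frame [0.018 0.022 0.743]
```

View pics/w8.png

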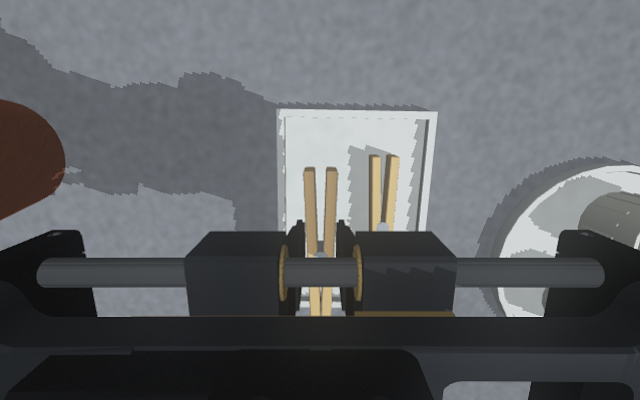

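The second peg is over the left half, parallel to the first (col 383). The left wall is close, so I'll shift 5 mm inward while lowering.

```bash
python3 -m inch '[[[0.02,0.08,0.3],0,1],[[0,0,0.3],0,1],[[0,0,0.14],0,1],[[0,0,0],0,1],[[0,0,0],0,0.6],[[0,0,0],0,0.48],[[0,0,0],0,0.48],[[0,0,0],0,0.48],[[0,0,-0.6],0,0.48],[[0,0,-0.9],0,0.48]]'; python3 -m inch '[[[0.5,0,-0.8],0,0.48],[[0.9,0,-0.3],0,0.48],[[0.9,0,-0.3],0,0.48],[[0.9,0,0],0,0.48],[[0.9,0,0],0,0.48],[[0,0,0],0,0.48],[[0,0,0],0,0.48],[[0,0,0],0,0.48],[[0,0,0],0,0.48],[[0,0,0],0,0.48]]'
cat > f.py <<'E'
from h import *
import sys
T=eyes.read_camera("top");S=eyes.read_camera("side")
for p,n in((T,"T"),(S,"S")):
    for k,z in(("cap_a",46),("peg_a",21),("brush",44),("cap_tray",12),("peg_tray",12),("brush_dish",14)):
        for m in eyes.cut_out(k,p)[:5]: print(n,k,round(m["score"],2),np.round(m["centre"]),outline(p,m["mask"],z))
a=T["pixels"][100:300,170:470,::-1];b=S["pixels"][120:320,200:400,::-1]
cv2.imwrite("pics/"+sys.argv[1]+".png",np.hstack([cv2.resize(a,(480,320)),cv2.resize(b,(320,320))]))
E
python3 f.py f1
```

```text
t: 34.45
eef_pos: [637.0, -217.3, 97.1]
tcp_rot: [3.139, -0.003, -2.871]
ft_force: [0.6, 0.4, 1.7]
opening: 0.264
grip_force: 0.0
t: 35.7
eef_pos: [401.1, -283.1, 181.4]
tcp_rot: [3.141, -0.0, -2.87]
ft_force: [-0.1, -0.1, -0.6]
opening: 0.26
grip_force: 0.0
T cap_a 0.86 [141. 316.] [647.6 -14.9  54.5  45.3  -1.7]
T cap_a 0.54 [166. 319.] [586.6 -15.9  51.2  45.   -1.5]
T peg_a 0.65 [151. 377.] [ 627.2 -179.2   80.    19.8   15.6]
T peg_a 0.56 [146. 390.] [ 637.7 -215.9   85.    20.5   14.3]
T brush 0.97 [158. 240.] [611.1 192.4 100.   44.8  17. ]
T brush 0.66 [166. 161.] [593.7 411.6 126.9  84.6  62.2]
T cap_tray 0.94 [157. 314.] [621.6 -15.4 147.3 147.2  -1.7]
T brush_dish 0.65 [163. 249.] [612.  192.9 130.5  85.3  16.5]
S cap_a 0.72 [198. 293.] [585.   -2.2  77.1  45.5 -72.4]
S cap_a 0.65 [195. 273.] [646.4  -2.2  81.8  48.9 -63.9]
S cap_a 0.34 [162. 292.] [ 621.3 -166.   140.2  112.8   16.2]
S peg_a 0.59 [137. 365.] [ 420.7 -369.9   94.2   22.    73.8]
S peg_a 0.47 [175. 392.] [ 308.2 -213.9   93.    22.6  -62.5]
S brush 0.82 [247. 260.] [608.6 203.5  94.6  57.7  16.5]
S cap_tray 0.79 [204. 283.] [616.3 -11.1 155.5 150.   54.8]
S peg_tray 0.62 [162. 296.] [ 633.8 -198.   146.6  116.1   16.2]
S brush_dish 0.97 [259. 265.] [611.7 197.5 125.   91.7  18.4]
```

View pics/f1.png

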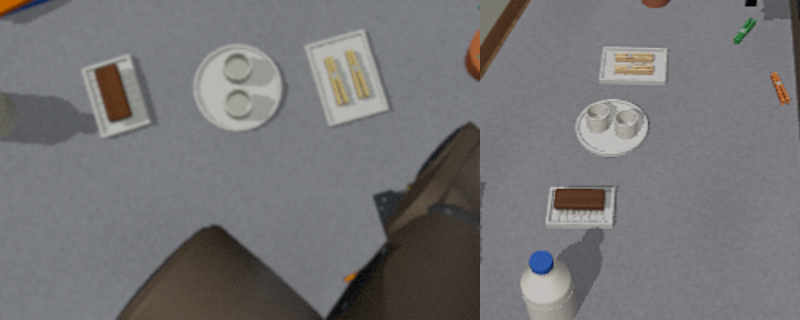

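All five are in place. In the top crop, the brush is centred in the dish at (113,92) and the caps stand in the round tray at (237,68) and (238,103). The pegs lie parallel in the plain tray at (336,82) and (357,75), and the bottle and plant are undisturbed.

```bash
python3 -c "
from cell import env
print(env.job_done())"
```

```text
the job is handed in; nothing more can be done
None
```

I handed the job in at about 36 s of the 112 s allowed, and the judge returned no verdict; the last pictures show both caps upright in the round tray, both wooden pegs flat and lengthwise in the plain tray, the brush bristles down in the ribbed dish, and the bottle and plant where they stood.

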